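# Tap-test the bisque ware

### The arm

A 6-joint arm with a two-finger parallel gripper is mounted at the origin on a cart in front of the work surface, level with it; the furniture and walls round the work are solid. World frame = base frame: x ahead of the robot, y to its left, z up, the work surface at z = 0. Lengths are in m, angles in rad, forces in N, time in s.
With the tool pointing down it reaches from about 0.275 to 0.75 m from the base axis. Payload 10.2 kg.
Tool frame: the origin (TCP) lies between the finger pads, 19 mm behind the fingertips; this is the grasp point; z points along the fingers, y is the line along which they close (so a half turn about z gives the same grasp; the last joint's range is limited). The gripper opens to 85 mm and grips with 20 to 120 N. Pads are 22 mm wide; open, the fingers measure 114 mm over their backs; the gripper's body (76 mm by 85 mm) begins 54 mm behind the grasp point. The pads swing forward as they close: fully open they stand 13 mm farther back than shut.
Start: joints at [1.1, 0.313, 1.498, -0, 1.331, -0.223], TCP at [0.129, 0.509, 0.25] pointing down, gripper open.
Joint ranges: [-2.94, 2.94], [-0.97, 2.17], [0.19, 2.56], [-1.23, 4.37], [0.02, 3.11], [-2.88, 2.88]. Speed limits (rad/s): [2.39, 2.39, 3.01, 3.14, 3.14, 3.14].

### API

Orientations are given as a 3x3 rotation matrix whose columns are the frame's x, y, z axes.
In Python, from plant import telemetry, camera, robot, recognise gives the robot as it stands.
- The arm moves only by the shell command python3 -m creep 'ROWS' [FORCE]. ROWS is text: rows parted by semicolons, each of 7 numbers parted by spaces: the finger opening in m, from 0 to 0.0854, then the shift along the world's x, y, z in m, then the turn, a rotation vector about the world's x, y, z in degrees. A call has 1 to 8 rows; each row shifts and turns the commanded pose from where the row before left it; what a row does not reach is not made up. A row lasts 1/8 s, in which the tool goes at most 62.5 mm and 10.7 degrees, less where a joint would pass 70% of its speed; a pose out of reach is approached as far as the arm can. A call with a gripper value outside its range is refused whole. The fingers move at their own pace and stop on an object; FORCE is the grip in N (left out, the last holds). Time passes only in rows, so rows that do not move let the fingers close. It gives the time, the measured TCP pose, the force, the opening and the grip force at its end, in the units of the state.
- telemetry.observe(): the state, without advancing time (a new reading comes with each control period).
- camera(name): name is "scene" or "top"; returns a dict with "frame" (384x512x3 uint8, red, green, blue), "camera_matrix" (3x3 intrinsics, pixels), "dist_coeffs" ([k1, k2, p1, p2, k3] as OpenCV has them; the pictures are not rectified), "rvec" (rotation vector, rad) and "tvec" (3), from world to camera coordinates, as OpenCV has them. Camera axes: x right, y down, z forward; pixel columns grow to the right and rows downward; lengths in m; the calibration is good to about 2 mm. A picture is of the moment at which its call begins. There is no depth.
- robot.finish_job(): hands the job in; it is judged then, once.
Trained networks look in a picture, given as the dict that the camera call returned (one of the last four; its "shot" number tells which), for a name from the list of things; names that differ only in an ending like _2 or _b are one class to them, and where a whole thing is asked for, a point or a joint stands for the part that bears it (a point fixed in the world has none). Each returns a list of dicts, best first, with "confidence" (0 to 1); they miss things now and then, are a little off and sometimes report something else, mostly with a low value. They report only what shows in the picture. A call takes as long as a camera call.
- recognise(name, picture): "at" ([x, y, z] in m, in the coordinates of the camera as it stood for that picture, good to about 4 mm: the middle of the surface that is visible of it).
The state is a dict: "time": time; "qpos": joint angles; "joint_vel": joint speeds; "joint_torque": joint torques, N m; "position": TCP position; "eef_rot": TCP orientation; "wrist_force": force on the tool from outside, world axes, zero at the start; "torque": the same for the moment, N m; "grip_width": finger opening in m; "finger_force": force on a finger pad.
Only numpy, scipy, OpenCV 4.12 (cv2) and the standard library are available. Lean on these libraries where they do the work, as an engineer would, in place of code of your own. Each camera call takes 0.05 s, during which the arm holds its last target. There are 200 camera calls.

### The job

Check the bisque ware on the board for cracks by ear: with the gripper shut, bring its fingertips down and lightly tap first the mouth of the tall vase, then the foot of the upturned cup, then the horns of the horned creature, lifting off after each tap. Do not touch the snail and the capped bottle that stand among them, and leave every piece standing where it is.

Things in the scene. Friction and masses are not known exactly. Their poses are not given: they have to be found in the camera images.
- ware_stand: Pale wooden board, 130 (its x) x 480 (its y) x 12 mm, on four soft rubber mounts fixed to the table; board top 26 mm above the table; origin on the table under its centre, z up. The board gives straight down about 1 mm per 2.5 N (9 mm at most) and springs back. Five things stand on it in a row along its y, in any order, about 95 mm apart, gaps 15 mm or more.
- bisque_vase: Loose plain bisque vase, 66 mm across the belly, 100 mm tall, narrow neck, about 0.17 kg; origin at the centre of its underside, z up. The tallest smooth round piece.
- vase_top (a point): Centre of the vase's mouth, level with its rim (100 mm above its underside, 126 mm above the table). The mouth is open, about 30 mm across over the rim; narrow shut fingertips coming down centrally dip up to 15 mm into it before they meet its edge, wide ones rest on the rim.
- bisque_cup: Loose plain bisque cup standing upside down on its rim, foot upward, 67 mm across, 66 mm tall, with one ear on its side (98 mm with the ear), about 0.19 kg. Origin lies in the plane of the foot (top of the upturned cup), 13.5 mm from the cup's axis toward the ear; its z axis points down.
- cup_foot (a point): Centre of the upturned cup's foot, on its flat top face (about 55 mm across), 66 mm above the board, 92 mm above the table.
- figurine_a: Loose plain bisque creature, a plump seated figure with two stubby horns side by side on its head, 68 x 68 mm, 101 mm tall, about 0.14 kg; origin at the centre of its underside, z up, face toward its -x, horns spread along its y.
- horns_top (a point): Point midway between the two horns, level with their tips: 100 mm above the board, 126 mm above the table. The horns lie along the creature's y, about 20 mm each, 6 mm apart at the roots, 48 mm over both; the crown of the head between them is 20 mm lower. Shut fingertips coming down here meet the horns, up to 20 mm below this point.
- figurine_c: Loose plain bisque snail, 23 mm wide, 91 mm long, 51 mm tall; not to be touched. Origin at the centre of its underside, z up.
- bottle_5: Loose slender pale grey bottle with a ribbed white screw cap, 40 mm across, 82 mm tall; not to be touched. Origin at the centre of its underside, z up.

How it is judged:
By the outcome, as a careful person would: the job done as asked, in the order asked, and still so for the second after the job is handed in, with the robot touching nothing.
It also fails if it takes over 48 s, if anything falls off the work surface, if the arm or the gripper's body presses on something with over 40 N, if the wrist force passes 120 N, or if a joint passes its speed limit or range.

## Working session

There is one attempt and no reset: what is moved stays moved. The work goes in short steps, Python scripts to look and compute and a shell command to move; the robot and the scene stay as the last step left them, time stands still between calls to the robot, and variables do not carry over. Pictures are saved under pics/ and viewed, at most 10 in all, crops included, and the job is handed in when it is done.

```bash
mkdir -p pics; cat > h.py <<'E'
import numpy as np, cv2
from plant import telemetry, camera, robot, recognise
def toworld(p,c):
    R=cv2.Rodrigues(np.array(c["rvec"],float))[0]; return R.T@(np.array(p)-np.array(c["tvec"]).ravel())
def pix2world(u,v,z,c):
    n=cv2.undistortPoints(np.array([[[u,v]]],float),np.array(c["camera_matrix"]),np.array(c["dist_coeffs"]))[0,0]
    o=toworld([0,0,0],c); d=toworld([n[0],n[1],1],c)-o
    return o+d*(z-o[2])/d[2]
def proj(P,c):
    return cv2.projectPoints(np.array(P,float).reshape(-1,3),np.array(c["rvec"],float),np.array(c["tvec"],float),np.array(c["camera_matrix"]),np.array(c["dist_coeffs"]))[0].reshape(-1,2)
E
python3 - <<'E'
from h import *
for n in("top","scene"):
    c=camera(n); cv2.imwrite(f"pics/{n}0.png",c["frame"][:,:,::-1]); print(n,toworld([0,0,0],c))
    for o in("ware_stand","bisque_vase","vase_top","bisque_cup","cup_foot","figurine_a","horns_top","figurine_c","bottle_5"):
        for r in recognise(o,c)[:2]: w=toworld(r["at"],c); print(o,round(r["confidence"],2),w.round(3),proj(w,c).round(0))
s=telemetry.observe();print(s["time"],s["position"],s["eef_rot"],s["wrist_force"])
E
```

```text
top [0.40173405 0.10925384 1.15138669]
ware_stand 0.58 [0.463 0.073 0.033] [[269. 195.]]
bisque_vase 0.8 [0.452 0.17  0.088] [[227. 198.]]
vase_top 0.96 [0.451 0.174 0.088] [[225. 198.]]
bisque_cup 0.77 [0.482 0.077 0.091] [[268. 186.]]
cup_foot 0.56 [0.479 0.078 0.09 ] [[268. 187.]]
figurine_a 0.9 [ 0.491 -0.017  0.05 ] [[308. 184.]]
figurine_a 0.79 [ 0.49  -0.113  0.088] [[352. 185.]]
horns_top 0.97 [ 0.488 -0.114  0.085] [[352. 186.]]
horns_top 0.2 [0.454 0.171 0.086] [[226. 197.]]
figurine_c 0.9 [ 0.491 -0.017  0.05 ] [[308. 184.]]
figurine_c 0.79 [ 0.49  -0.113  0.088] [[352. 185.]]
bottle_5 0.75 [0.444 0.249 0.104] [[190. 200.]]
bottle_5 0.34 [0.481 0.077 0.09 ] [[269. 186.]]
scene [ 0.00241129 -0.50326466  0.82791337]
ware_stand 0.62 [0.445 0.016 0.029] [[276. 241.]]
bisque_vase 0.96 [0.445 0.156 0.085] [[239. 192.]]
vase_top 0.74 [ 0.483 -0.128  0.077] [[335. 259.]]
vase_top 0.69 [0.441 0.154 0.086] [[238. 193.]]
bisque_cup 0.79 [0.468 0.061 0.077] [[271. 212.]]
cup_foot 0.9 [0.478 0.061 0.075] [[275. 210.]]
figurine_a 0.91 [ 0.482 -0.13   0.078] [[335. 259.]]
figurine_a 0.7 [ 0.479 -0.028  0.046] [[300. 241.]]
horns_top 0.59 [ 0.484 -0.126  0.077] [[334. 258.]]
figurine_c 0.91 [ 0.482 -0.13   0.078] [[335. 259.]]
figurine_c 0.7 [ 0.479 -0.028  0.046] [[300. 241.]]
bottle_5 0.57 [0.439 0.245 0.082] [[216. 175.]]
bottle_5 0.34 [ 0.485 -0.128  0.079] [[335. 257.]]
1.0 [0.128781   0.50895835 0.25000461] [[-9.69455884e-01  2.45265750e-01 -8.14641632e-07]
 [ 2.45265750e-01  9.69455884e-01 -2.14396710e-06]
 [ 2.63917424e-07 -2.27828521e-06 -1.00000000e+00]] [ 0.26170549  0.35620269 -0.76683189]
```

View pics/top0.png

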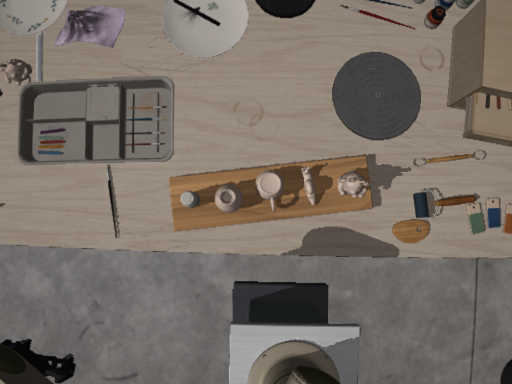

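View pics/scene0.png

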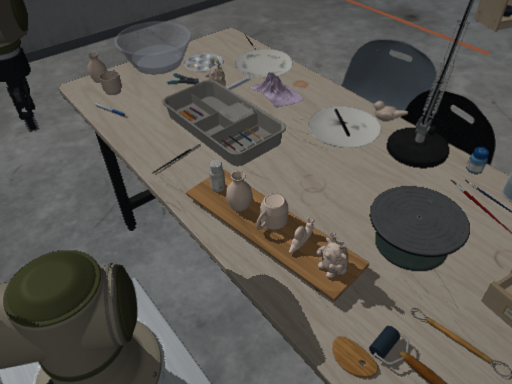

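The order from +y to -y is bottle (190,199), vase (228,198), cup (268,186), snail (308,184), creature (352,185). I'll zoom in for precise points.

```bash
python3 - <<'E'
from h import *
a=cv2.imread("pics/top0.png")[150:235,165:380]; b=cv2.imread("pics/scene0.png")[150:300,185:375]
cv2.imwrite("pics/topc.png",cv2.resize(a,None,fx=3.7,fy=3.7,interpolation=cv2.INTER_CUBIC))
cv2.imwrite("pics/scenec.png",cv2.resize(b,None,fx=4,fy=4,interpolation=cv2.INTER_CUBIC))
E
```

```text
(no output)
```

View pics/topc.png

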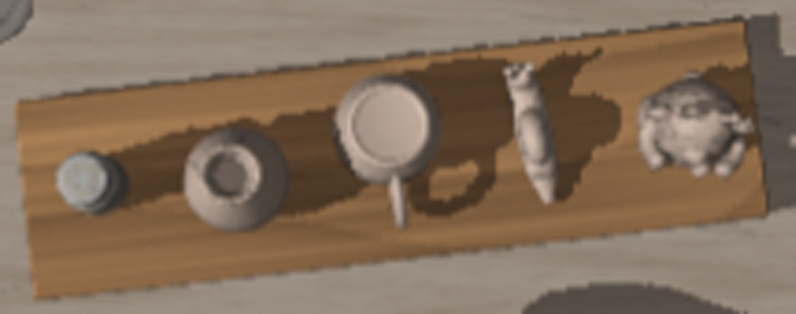

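View pics/scenec.png

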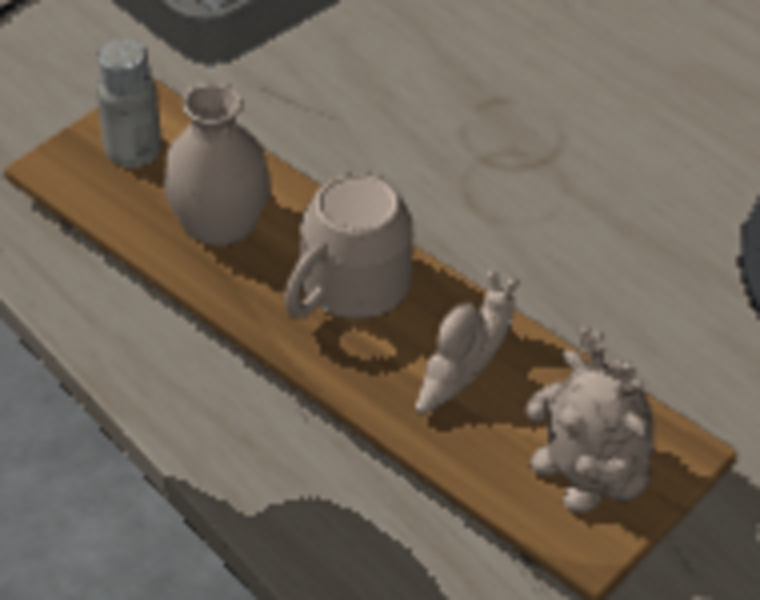

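```bash
python3 - <<'E'
from h import *
c=camera("top");d=camera("scene")
for p in((227.2,197.3,.126),(269.9,183.0,.092),(352.,186,.126),(352,186,.09)): print("top",p,pix2world(*p,c).round(4))
for p in((185+213/4,150+103/4,.126),(185+358/4,150+205/4,.092),(185+600/4,150+367/4,.126)): print("scene",p,pix2world(*p,d).round(4))
a=cv2.imread("pics/top0.png")[164:206,332:374]; b=cv2.imread("pics/scene0.png")[226:282,310:352]
cv2.imwrite("pics/z.png",np.hstack([cv2.resize(a,(400,400),interpolation=cv2.INTER_CUBIC),cv2.resize(b,(400,533),interpolation=cv2.INTER_CUBIC)[:400]]))
E
```

```text
top (227.2, 197.3, 0.126) [0.4513 0.1668 0.126 ]
top (269.9, 183.0, 0.092) [0.4877 0.0741 0.092 ]
top (352.0, 186, 0.126) [ 0.4836 -0.1045  0.126 ]
top (352, 186, 0.09) [ 0.4865 -0.1121  0.09  ]
scene (238.25, 175.75, 0.126) [0.4527 0.1653 0.126 ]
scene (274.5, 201.25, 0.092) [0.4858 0.0711 0.092 ]
scene (335.0, 241.75, 0.126) [ 0.4826 -0.1229  0.126 ]
```

View pics/z.png

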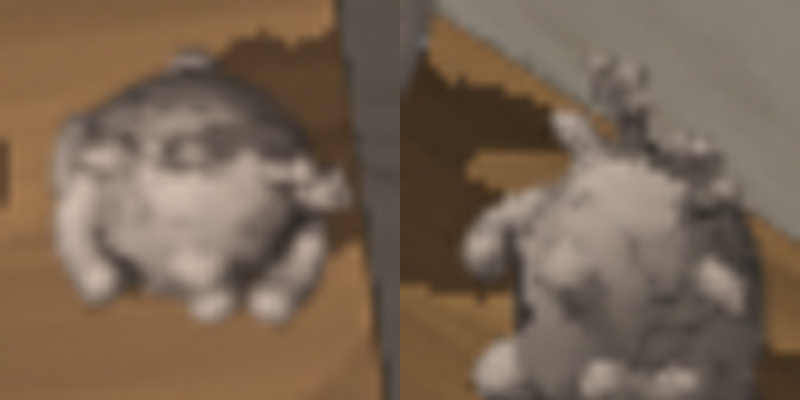

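```bash
python3 - <<'E'
from h import *
c=camera("top");d=camera("scene"); k=400/42
for p in((75,150),(130,150),(335,188),(290,165)): print("top",p,pix2world(332+p[0]/k,164+p[1]/k,.12,c).round(4))
for p in((205,60),(240,85),(215,120),(325,165),(290,145)): print("scene",p,pix2world(310+p[0]/k,226+p[1]/k,.12,d).round(4))
# board yaw
q=lambda u,v:pix2world(165+u/3.7,150+v/3.7,.026,c)
P=[q(*x) for x in((17,101),(743,19),(767,213),(37,297))]; print(np.round(P,4),np.mean(P,0)); 
for e in((0,1),(3,2)):
    v=P[e[0]]-P[e[1]]; print(np.degrees(np.arctan2(-v[0],v[1])))
E
```

```text
top (75, 150) [ 0.497  -0.0786  0.12  ]
top (130, 150) [ 0.4974 -0.0914  0.12  ]
top (335, 188) [ 0.4901 -0.1398  0.12  ]
top (290, 165) [ 0.4951 -0.1291  0.12  ]
scene (205, 60) [ 0.4996 -0.097   0.12  ]
scene (240, 85) [ 0.5003 -0.1069  0.12  ]
scene (215, 120) [ 0.489  -0.1106  0.12  ]
scene (325, 165) [ 0.498  -0.1342  0.12  ]
scene (290, 145) [ 0.4963 -0.1257  0.12  ]
[[ 0.5001  0.312   0.026 ]
 [ 0.5674 -0.1584  0.026 ]
 [ 0.4411 -0.1759  0.026 ]
 [ 0.3742  0.2944  0.026 ]] [0.47069662 0.06803291 0.026     ]
8.131718474900056
8.098384938649628
```

Row positions from the two cameras agree within 3–4 mm on vase and cup: vase mouth (0.452,0.166), cup foot (0.487,0.073), horns mid (0.496,-0.112). The horns were hardest to see; in the zoom they are the antlers at (615,85) and (715,165). I'll move above the vase, closing the gripper on the way.

```bash
python3 -m creep '0 .027 -.0286 0 0 0 1.2;0 .027 -.0286 0 0 0 1.2;0 .027 -.0286 0 0 0 1.2;0 .027 -.0286 0 0 0 1.2;0 .027 -.0286 0 0 0 1.2;0 .027 -.0286 0 0 0 1.2;0 .027 -.0286 0 0 0 1.2;0 .027 -.0286 0 0 0 1.2' 20; python3 -m creep '0 .027 -.0286 0 0 0 1.2;0 .027 -.0286 0 0 0 1.2;0 .027 -.0286 0 0 0 1.2;0 .0265 -.0286 0 0 0 1.2;0 0 0 -.02 0 0 0;0 0 0 -.02 0 0 0;0 0 0 -.02 0 0 0;0 0 0 0 0 0 0'
```

```text
time: 2.2
position: [0.3456, 0.2792, 0.2501]
eef_rot: [[-0.997, 0.079, 0.0], [0.079, 0.997, 0.0], [-0.0, 0.0, -1.0]]
wrist_force: [-0.8, 0.3, 0.1]
grip_width: 0.0006
finger_force: 0.0
time: 3.2
position: [0.4517, 0.1657, 0.1891]
eef_rot: [[-1.0, -0.004, -0.003], [-0.004, 1.0, -0.0], [0.003, -0.0, -1.0]]
wrist_force: [-0.6, 0.4, 0.1]
grip_width: -0.0001
finger_force: 0.0
```

```bash
python3 -m creep '0 0 0 -.015 0 0 0;0 0 0 -.015 0 0 0;0 0 0 -.005 0 0 0;0 0 0 0 0 0 0'; python3 - <<'E'
from h import *
o=[]
for n,(x,y) in(("top",(227,197)),("scene",(238,185))):
    c=camera(n);o.append(cv2.resize(c["frame"][y-30:y+30,x-25:x+25,::-1],(400,480),interpolation=cv2.INTER_CUBIC))
cv2.imwrite("pics/v1.png",np.hstack(o))
E
```

```text
time: 3.7
position: [0.4522, 0.1658, 0.1547]
eef_rot: [[-1.0, -0.004, -0.001], [-0.004, 1.0, -0.0], [0.001, -0.0, -1.0]]
wrist_force: [-0.3, 0.3, -0.2]
grip_width: -0.0002
finger_force: 0.0
```

View pics/v1.png

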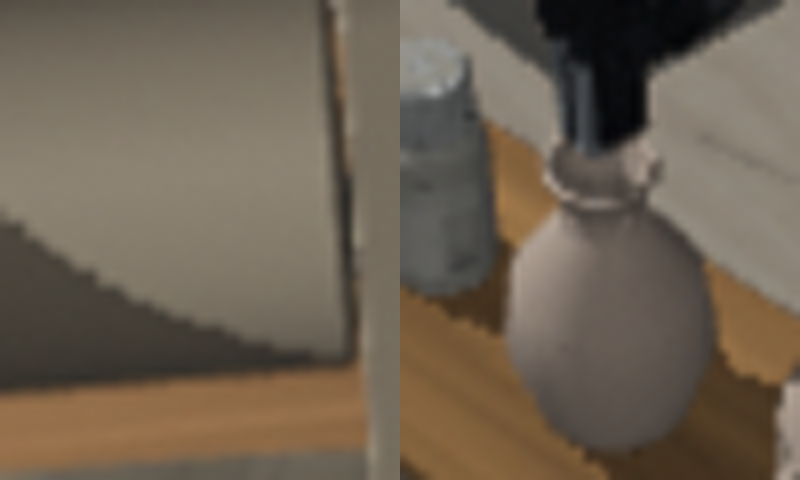

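The scene view shows the shut fingertips centred over the vase mouth, so I'll descend.

```bash
python3 -m creep '0 0 0 -.004 0 0 0;0 0 0 -.003 0 0 0;0 0 0 -.002 0 0 0;0 0 0 0 0 0 0'
```

```text
time: 4.3
position: [0.4522, 0.1658, 0.1459]
eef_rot: [[-1.0, -0.004, -0.0], [-0.004, 1.0, -0.0], [0.0, -0.0, -1.0]]
wrist_force: [-1.2, 0.6, 0.4]
grip_width: -0.0003
finger_force: 0.0
```

```bash
python3 -m creep '0 0 0 -.001 0 0 0;0 0 0 -.001 0 0 0;0 0 0 0 0 0 0'
```

```text
time: 4.68
position: [0.4523, 0.1658, 0.1439]
eef_rot: [[-1.0, -0.004, -0.0], [-0.004, 1.0, -0.0], [0.0, -0.0, -1.0]]
wrist_force: [-1.0, -0.2, 0.4]
grip_width: -0.0001
finger_force: 0.0
```

```bash
python3 -m creep '0 0 0 -.001 0 0 0;0 0 0 -.001 0 0 0;0 0 0 0 0 0 0'
```

```text
time: 5.05
position: [0.4523, 0.1658, 0.1419]
eef_rot: [[-1.0, -0.004, -0.0], [-0.004, 1.0, -0.0], [0.0, -0.0, -1.0]]
wrist_force: [0.0, 0.1, 0.1]
grip_width: 0.0002
finger_force: 0.0
```

```bash
python3 -m creep '0 0 0 -.001 0 0 0;0 0 0 -.001 0 0 0;0 0 0 0 0 0 0'
```

```text
time: 5.42
position: [0.4523, 0.1658, 0.1399]
eef_rot: [[-1.0, -0.004, -0.0], [-0.004, 1.0, -0.0], [0.0, -0.0, -1.0]]
wrist_force: [-0.5, -1.1, -0.4]
grip_width: -0.0004
finger_force: 0.0
```

Tip is at 0.121 and still free inside the mouth. Continuing.

```bash
python3 -m creep '0 0 0 -.001 0 0 0;0 0 0 -.001 0 0 0;0 0 0 0 0 0 0'
```

```text
time: 5.8
position: [0.4522, 0.1658, 0.1379]
eef_rot: [[-1.0, -0.004, -0.0], [-0.004, 1.0, 0.0], [0.0, 0.0, -1.0]]
wrist_force: [-1.1, -0.6, 0.0]
grip_width: 0.0001
finger_force: 0.2
```

```bash
python3 -m creep '0 0 0 -.001 0 0 0;0 0 0 -.001 0 0 0;0 0 0 0 0 0 0'
```

```text
time: 6.18
position: [0.4523, 0.1657, 0.1359]
eef_rot: [[-1.0, -0.003, -0.0], [-0.003, 1.0, 0.0], [0.0, 0.0, -1.0]]
wrist_force: [-0.7, 1.2, 0.9]
grip_width: -0.0002
finger_force: 0.3
```

```bash
python3 -m creep '0 0 0 -.001 0 0 0;0 0 0 0 0 0 0'
```

```text
time: 6.42
position: [0.4523, 0.1658, 0.135]
eef_rot: [[-1.0, -0.004, -0.0], [-0.004, 1.0, -0.0], [0.0, -0.0, -1.0]]
wrist_force: [-0.1, 1.3, 0.4]
grip_width: 0.0002
finger_force: 0.4
```

```bash
python3 -m creep '0 0 0 -.001 0 0 0;0 0 0 0 0 0 0'
```

```text
time: 6.68
position: [0.4523, 0.1658, 0.134]
eef_rot: [[-1.0, -0.004, 0.0], [-0.004, 1.0, -0.0], [-0.0, -0.0, -1.0]]
wrist_force: [-0.6, -0.0, -0.1]
grip_width: 0.0
finger_force: 0.6
```

```bash
python3 -m creep '0 0 0 -.001 0 0 0;0 0 0 -.001 0 0 0;0 0 0 0 0 0 0'
```

```text
time: 7.05
position: [0.4524, 0.1658, 0.1321]
eef_rot: [[-1.0, -0.003, 0.0], [-0.003, 1.0, 0.0], [-0.0, 0.0, -1.0]]
wrist_force: [-0.3, -0.3, 3.0]
grip_width: -0.0002
finger_force: 1.6
```

```bash
python3 -m creep '0 0 0 -.001 0 0 0;0 0 0 0 0 0 0'
```

```text
time: 7.3
position: [0.4524, 0.1658, 0.1312]
eef_rot: [[-1.0, -0.004, 0.001], [-0.004, 1.0, 0.0], [-0.001, 0.0, -1.0]]
wrist_force: [-0.0, 0.6, 5.8]
grip_width: 0.0001
finger_force: 2.3
```

Clear contact (5.8 N). Lift straight off.

```bash
python3 -m creep '0 0 0 .002 0 0 0;0 0 0 .004 0 0 0;0 0 0 .008 0 0 0;0 0 0 .015 0 0 0;0 0 0 .02 0 0 0;0 0 0 0 0 0 0'; python3 - <<'E'
from h import *
o=[]
for n,(x,y,w,h) in(("scene",(285,220,90,68)),):
    c=camera(n);o.append(cv2.resize(c["frame"][y-h:y+h,x-w:x+w,::-1],(780,589),interpolation=cv2.INTER_CUBIC))
cv2.imwrite("pics/v2.png",o[0])
E
```

```text
time: 8.05
position: [0.453, 0.1659, 0.1817]
eef_rot: [[-1.0, -0.004, 0.003], [-0.004, 1.0, 0.0], [-0.003, 0.0, -1.0]]
wrist_force: [-0.4, -0.1, -1.4]
grip_width: -0.0001
finger_force: 0.0
```

View pics/v2.png

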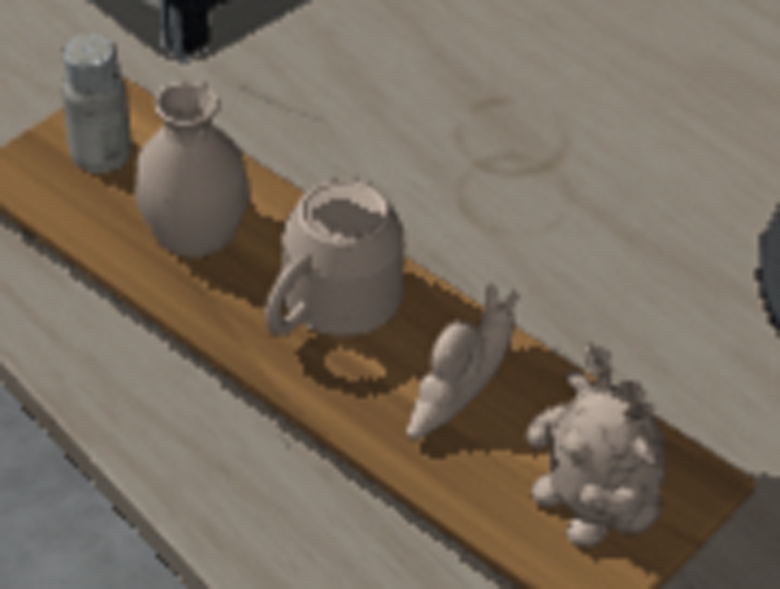

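The vase (190,180) still stands upright and in place. Next, the cup.

```bash
python3 -m creep '0 .017 -.046 0 0 0 0;0 .017 -.046 0 0 0 0;0 0 0 -.02 0 0 0;0 0 0 -.02 0 0 0;0 0 0 -.014 0 0 0;0 0 0 -.008 0 0 0;0 0 0 -.003 0 0 0;0 0 0 0 0 0 0'
```

```text
time: 9.1
position: [0.4864, 0.0738, 0.1152]
eef_rot: [[-1.0, -0.004, 0.0], [-0.004, 1.0, -0.0], [-0.0, -0.0, -1.0]]
wrist_force: [-0.6, -0.3, 0.7]
grip_width: 0.0003
finger_force: 0.0
```

```bash
python3 -m creep '0 0 0 -.001 0 0 0;0 0 0 -.001 0 0 0;0 0 0 0 0 0 0'
```

```text
time: 9.48
position: [0.4863, 0.0737, 0.113]
eef_rot: [[-1.0, -0.004, 0.0], [-0.004, 1.0, -0.0], [-0.0, -0.0, -1.0]]
wrist_force: [-0.6, 0.0, 0.3]
grip_width: -0.0
finger_force: 0.0
```

```bash
python3 -m creep '0 0 0 -.001 0 0 0;0 0 0 -.001 0 0 0;0 0 0 0 0 0 0'
```

```text
time: 9.85
position: [0.4862, 0.0738, 0.1109]
eef_rot: [[-1.0, -0.004, -0.0], [-0.004, 1.0, -0.0], [0.0, -0.0, -1.0]]
wrist_force: [0.1, 0.3, -0.4]
grip_width: 0.0001
finger_force: 0.0
```

```bash
python3 -m creep '0 0 0 -.001 0 0 0;0 0 0 0 0 0 0'
```

```text
time: 10.1
position: [0.4864, 0.0738, 0.1101]
eef_rot: [[-1.0, -0.004, 0.0], [-0.004, 1.0, -0.0], [-0.0, -0.0, -1.0]]
wrist_force: [-0.3, -0.5, 0.9]
grip_width: 0.0001
finger_force: 0.6
```

```bash
python3 -m creep '0 0 0 -.001 0 0 0;0 0 0 0 0 0 0'
```

```text
time: 10.35
position: [0.4864, 0.0738, 0.1092]
eef_rot: [[-1.0, -0.004, 0.0], [-0.004, 1.0, -0.0], [-0.0, -0.0, -1.0]]
wrist_force: [-0.5, -0.1, 3.6]
grip_width: -0.0001
finger_force: 1.8
```

```bash
python3 -m creep '0 0 0 -.001 0 0 0;0 0 0 0 0 0 0'
```

```text
time: 10.6
position: [0.4864, 0.0738, 0.1082]
eef_rot: [[-1.0, -0.004, 0.0], [-0.004, 1.0, -0.0], [-0.0, -0.0, -1.0]]
wrist_force: [-2.0, -0.9, 5.5]
grip_width: -0.0002
finger_force: 2.9
```

Cup tapped at 5.5 N. Lift, then move over the horns.

```bash
python3 -m creep '0 0 0 .002 0 0 0;0 0 0 .004 0 0 0;0 0 0 .008 0 0 0;0 0 0 .02 0 0 0;0 0 0 .02 0 0 0;0 0 0 .02 0 0 0;0 .001 -.02 0 0 0 0;0 .002 -.04 0 0 0 0'; python3 -m creep '0 .002 -.05 0 0 0 0;0 .002 -.05 0 0 0 0;0 .0025 -.026 0 0 0 0;0 0 0 -.012 0 0 0;0 0 0 -.01 0 0 0;0 0 0 -.004 0 0 0;0 0 0 0 0 0 0'; python3 - <<'E'
from h import *
o=[]
for n,(x,y,w,h) in(("scene",(325,235,50,40)),):
    c=camera(n);o.append(cv2.resize(c["frame"][y-h:y+h,x-w:x+w,::-1],(700,560),interpolation=cv2.INTER_CUBIC))
cv2.imwrite("pics/h1.png",o[0])
E
```

```text
time: 11.6
position: [0.4893, 0.0138, 0.1826]
eef_rot: [[-1.0, -0.006, 0.001], [-0.006, 1.0, -0.0], [-0.001, -0.0, -1.0]]
wrist_force: [-0.1, -0.6, 0.8]
grip_width: -0.0002
finger_force: 0.0
time: 12.48
position: [0.4957, -0.1115, 0.1558]
eef_rot: [[-1.0, -0.005, -0.001], [-0.005, 1.0, 0.0], [0.001, 0.0, -1.0]]
wrist_force: [-0.0, 0.2, 0.3]
grip_width: 0.0001
finger_force: 0.0
```

View pics/h1.png

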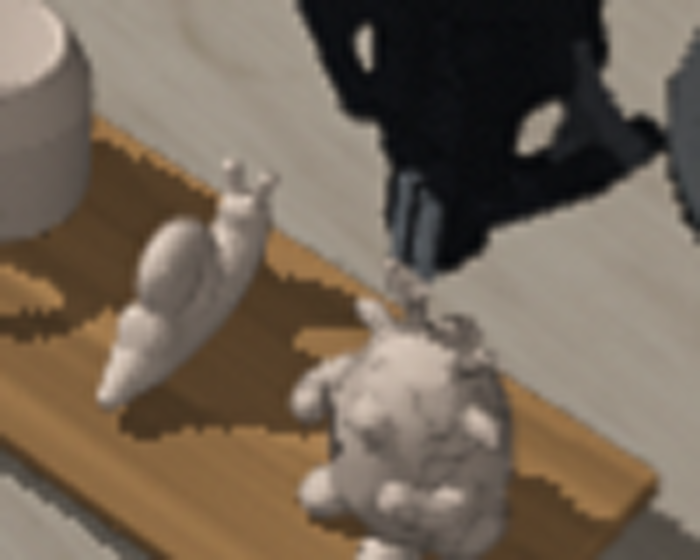

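```bash
python3 - <<'E'
from h import *
c=camera("scene")
for z in(.137,.126,.12,.112,.106):
    print(z,((proj([[.4957,-.1115,z],[.4957,-.1015,z],[.5057,-.1115,z]],c)-[275,195])*7).round(0).tolist())
E
```

```text
0.137 [[427.0, 257.0], [402.0, 237.0], [451.0, 241.0]]
0.126 [[424.0, 282.0], [399.0, 263.0], [448.0, 266.0]]
0.12 [[422.0, 296.0], [397.0, 276.0], [446.0, 280.0]]
0.112 [[419.0, 314.0], [395.0, 294.0], [443.0, 298.0]]
0.106 [[417.0, 327.0], [393.0, 307.0], [441.0, 311.0]]
```

Fingertips are about 4 mm left of the horn midpoint (439,311). Shift slightly, then descend.

```bash
python3 -m creep '0 .0015 -.004 0 0 0 0;0 0 0 -.004 0 0 0;0 0 0 -.003 0 0 0;0 0 0 0 0 0 0'
```

```text
time: 13.08
position: [0.4971, -0.1162, 0.1486]
eef_rot: [[-1.0, -0.003, -0.001], [-0.003, 1.0, 0.0], [0.001, 0.0, -1.0]]
wrist_force: [0.2, 0.9, 0.5]
grip_width: -0.0002
finger_force: 0.0
```

```bash
python3 -m creep '0 0 0 -.001 0 0 0;0 0 0 -.001 0 0 0;0 0 0 0 0 0 0'
```

```text
time: 13.45
position: [0.4972, -0.1162, 0.1469]
eef_rot: [[-1.0, -0.004, -0.0], [-0.004, 1.0, 0.0], [0.0, 0.0, -1.0]]
wrist_force: [0.2, -0.1, 0.1]
grip_width: 0.0002
finger_force: 0.0
```

```bash
python3 -m creep '0 0 0 -.001 0 0 0;0 0 0 -.001 0 0 0;0 0 0 0 0 0 0'
```

```text
time: 13.82
position: [0.4972, -0.1162, 0.1449]
eef_rot: [[-1.0, -0.004, -0.0], [-0.004, 1.0, 0.0], [0.0, 0.0, -1.0]]
wrist_force: [1.4, 1.4, -0.8]
grip_width: 0.0001
finger_force: 0.0
```

```bash
python3 -m creep '0 0 0 -.001 0 0 0;0 0 0 -.001 0 0 0;0 0 0 0 0 0 0'
```

```text
time: 14.2
position: [0.4972, -0.1162, 0.1429]
eef_rot: [[-1.0, -0.004, -0.0], [-0.004, 1.0, 0.0], [0.0, 0.0, -1.0]]
wrist_force: [0.2, 0.1, 1.0]
grip_width: 0.0003
finger_force: 0.0
```

```bash
python3 -m creep '0 0 0 -.001 0 0 0;0 0 0 -.001 0 0 0;0 0 0 0 0 0 0'
```

```text
time: 14.58
position: [0.4974, -0.1163, 0.1411]
eef_rot: [[-1.0, -0.004, 0.0], [-0.004, 1.0, -0.0], [-0.0, -0.0, -1.0]]
wrist_force: [-0.7, 0.0, 1.9]
grip_width: 0.0002
finger_force: 0.9
```

```bash
python3 -m creep '0 0 0 -.001 0 0 0;0 0 0 0 0 0 0'
```

```text
time: 14.82
position: [0.4974, -0.1163, 0.1402]
eef_rot: [[-1.0, -0.004, 0.0], [-0.004, 1.0, -0.0], [-0.0, -0.0, -1.0]]
wrist_force: [-0.5, 0.6, 3.8]
grip_width: 0.0004
finger_force: 1.7
```

```bash
python3 -m creep '0 0 0 -.0005 0 0 0;0 0 0 0 0 0 0'; python3 -m creep '0 0 0 .002 0 0 0;0 0 0 .004 0 0 0;0 0 0 .008 0 0 0;0 0 0 .02 0 0 0;0 0 0 .03 0 0 0;0 0 0 .03 0 0 0;0 0 0 0 0 0 0;0 0 0 0 0 0 0'; python3 - <<'E'
from h import *
o=[]
for n,(x,y,w,h) in(("scene",(285,220,90,68)),):
    c=camera(n);o.append(cv2.resize(c["frame"][y-h:y+h,x-w:x+w,::-1],(780,589),interpolation=cv2.INTER_CUBIC))
cv2.imwrite("pics/e.png",o[0])
E
```

```text
time: 15.08
position: [0.4974, -0.1163, 0.1397]
eef_rot: [[-1.0, -0.004, 0.0], [-0.004, 1.0, -0.0], [-0.0, -0.0, -1.0]]
wrist_force: [-0.0, 1.1, 5.3]
grip_width: -0.0001
finger_force: 2.1
time: 16.08
position: [0.497, -0.1161, 0.2329]
eef_rot: [[-1.0, -0.004, -0.001], [-0.004, 1.0, 0.0], [0.001, 0.0, -1.0]]
wrist_force: [-0.6, 0.3, 0.2]
grip_width: 0.0002
finger_force: 0.0
```

View pics/e.png

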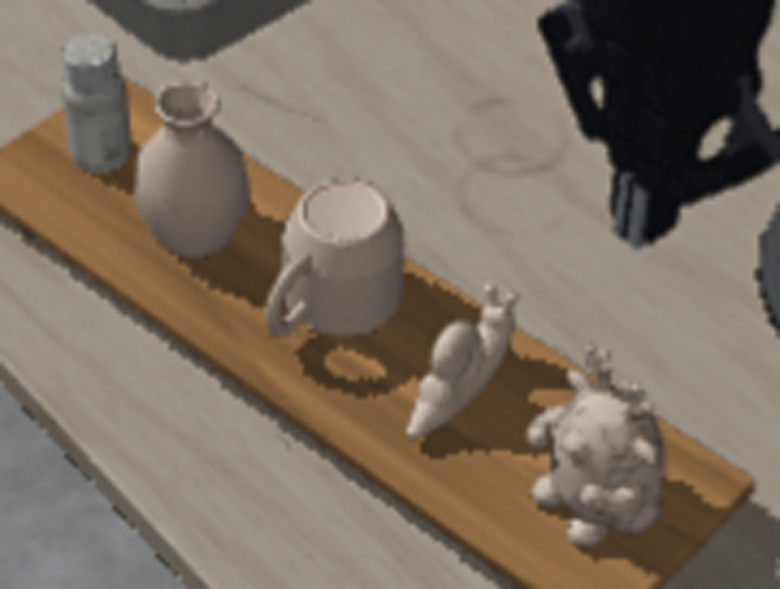

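All five pieces stand where they were, matching the earlier picture, and the gripper is clear above the creature.

```bash
python3 -c "
from plant import robot
print(robot.finish_job())"
```

```text
the job is handed in; nothing more can be done
None
```

I tapped the vase mouth, the cup foot and the creature's horns in that order, each with about 5–6 N and a lift-off after, and handed the job in at about 16 s; the last picture shows all five pieces standing in place, but no verdict came back.

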